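# Step the finds turntable back one notch

### The job

The photo turntable must go back one view: with a fingertip, push the red thumb lever outward, away from the turntable, so that its brass pawl lifts clear of the teeth, then push the blue post sideways to turn the platter one notch clockwise seen from above, and finally push the lever back upright so that the pawl drops fully into the neighbouring notch. Nothing is to be picked up: leave the bowl riding on the platter untouched, and do not shift the other things lying on the table.

Things in the scene. Friction and masses are not known exactly. Their poses are not given: they have to be found in the camera images.
- turntable: The turntable's fixed black base; origin on the table surface, on the platter's vertical turning axis; z up. The pawl stands beside the platter on this body's -y side; outward (away from the platter) at the pawl is this body's -y, and its x is along the pawl's hinge pin. The bracket reaches 190 mm from the axis, the lever pushed outward 195 mm.
- platter (a joint): Angle of the platter, rad: grows anticlockwise seen from above, falls clockwise; within 0.05 of 0 at the start. One notch is 0.393 rad (22.5 degrees). The gaps between teeth are wide: the pawl seats fully in the gap it is meant for if the platter stands at -0.393, give or take 0.06. Turning it takes about 2 N at the post; it stays where it is left.
- platter_top (a point): Centre of the top face of the white platter (260 mm across, 14 mm thick, top 50 mm above the table), on the turning axis. 16 dark ratchet teeth stand 11 mm above it, 103 to 125 mm from the axis; the pawl's nose sits in a gap between two. Their steep faces let the pawl stop clockwise turning; anticlockwise their ramps would lift the pawl.
- post (a point): Centre of the top of the blue round post on the platter: 12 mm in diameter, standing 40 mm above the platter's top face (top at 90 mm above the table), 88 mm from the turning axis; it turns with the platter. Push it sideways along its circle.
- pawl (a joint): Angle of the pawl and its lever, rad: 0 with the nose fully down in the gap and the lever upright, growing to 0.6 (stop) as the lever is pushed outward, which lifts the nose. The nose is clear of the teeth above about 0.35. A stiff hinge: it stays where it is left, and takes about 1 to 3 N at the lever.
- pawl_hinge (a point): Centre of the pawl's hinge pin, 158 mm from the turning axis and 68 mm above the table. From it the brass pawl arm (10 mm wide, 8 mm thick) runs 54 mm inward over the teeth, with the nose hanging from its end. Grey bracket cheeks, 32 mm over all along the pin, stand either side of it up to 78 mm above the table.
- thumb (a point): Centre of the top edge of the red thumb lever. The lever is a flat bar rising 52 mm from the hinge pin, 8 mm thick (inward to outward); its red pad, the upper 24 mm, is 26 mm wide. Upright its top is 120 mm above the table.
- bowl_mid (a point): Centre, half-way up, of the small bone-coloured bowl (90 mm across, 42 mm tall) that stands loose in the middle of the platter and must ride along untouched; its rim is 92 mm above the table.
- tile_a: Bystander, to be left alone: a grey slate tile sample, 75 x 75 x 12 mm; origin at the centre of its underside.
- tile_b: Bystander, to be left alone: a terracotta tile sample, 70 x 62 x 12 mm; origin at the centre of its underside.
- jar: Bystander, to be left alone: a lidded sample jar, 52 mm across, 75 mm tall; origin at the centre of its underside.
- tin: Bystander, to be left alone: a green tin with a metal lid, 62 mm across, 57 mm tall; origin at the centre of its underside.
- long_bone: Bystander, to be left alone: a small long bone lying flat, about 140 mm long, 28 mm high; origin at the centre of its underside.
- scale_bar: Bystander, to be left alone: a flat black-and-white photo scale bar, 120 x 24 x 6 mm; origin at the centre of its underside.
- brush: Bystander, to be left alone: a finds brush lying flat, about 170 mm long; origin at the centre of its underside.
There are look-alikes about, which are no part of the job. What is shaped like the part that bears bowl_mid but orange, pink or turquoise is not meant.

How it is judged (in metres and radians):
On the way, in this order (a step that is already met when the one before it is completed fails the run):
1. the pawl is lifted clear of the teeth while the platter is still in its first notch (value of joint pawl above 0.28 rad and value of joint platter between -0.15 and 0.15 rad), for 0.1 s.
2. with the pawl still up, the platter is pushed clockwise to about one notch from where it was (value of joint pawl above 0.2 rad and value of joint platter between -0.52 and -0.28 rad), for 0.1 s.
At the end, for the whole second after the job is handed in: The pawl is fully down (within 0.1 rad) in the notch next to the first one, the platter standing one notch (0.393 rad) clockwise of zero, between 0.28 and 0.52, and at rest; the bowl still stands upright within 30 mm of the platter's centre (value of joint pawl below 0.1 rad and value of joint platter between -0.52 and -0.28 rad and velocity of joint platter between -0.05 and 0.05 rad/s and horizontal distance between bowl_mid and turntable below 0.03 m and angle between bowl_mid's own z axis and vertical below 0.15 rad); the robot touches nothing.
It fails at once if the bowl is touched by the robot (contact force between bowl and the fingers above 0.5 N or contact force between bowl and the arm above 0.5 N).
It fails at once if the bowl is lifted, tipped or slides from the middle of the platter (height (world z) of bowl_mid above 0.085 m or angle between bowl_mid's own z axis and vertical above 0.4 rad or horizontal distance between bowl_mid and turntable above 0.035 m).
It fails at once if another thing lying on the table is shifted or lifted by more than 15 mm (distance of any of tile_a, tile_b, jar, tin, long_bone, scale_bar, brush from where it was at the start of the episode above 0.015 m).
It also fails if it takes over 54 s, if anything falls off the work surface, if the arm or the gripper's body presses on something with over 40 N, if the wrist force passes 120 N, or if a joint passes its speed limit or range.

### The arm

A 6-joint arm with a two-finger parallel gripper is mounted at the origin on the work surface. World frame = base frame: x ahead of the robot, y to its left, z up, the work surface at z = 0. Lengths are in m, angles in degrees, forces in N, time in s.
With the tool pointing down it reaches from about 0.375 to 0.9 m from the base axis. Payload 3.1 kg.
Tool frame: the origin (TCP) lies between the finger pads; the fingertips stand 22 mm ahead of it and the grasp point (between the pads) lies 3 mm ahead of it (bot.tip_extent is the distance from the TCP to the fingertips, in m); y points along the fingers, z is the direction in which the jaws open and shut, and the axes are right-handed (so a half turn about y gives the same grasp; the last joint's range is limited). The gripper opens to 87 mm and grips with 3 to 60 N. Pads are 19 mm wide; open, the fingers measure 117 mm over their backs; the gripper's body (75 mm by 190 mm) begins 51 mm behind the grasp point.
Start: joints at [-73.883, 30.224, 82.088, -0, 67.689, -10.227], TCP at [0.277, -0.56, 0.245] pointing down, gripper open.
Joint ranges: [-176.69, 176.69], [-43.24, 126.21], [12.49, 139.97], [-82, 262], [0, 151.66], [-163.58, 163.58]. Speed limits (degrees/s): [159.86, 159.86, 180, 180, 180, 180].

### API

Orientations are given as a 3x3 rotation matrix whose columns are the frame's x, y, z axes.
In Python, from rig import bot, eyes, models gives the robot as it stands. The module is installed in compiled form; this text tells all that it offers.
- The arm moves only by the tool arm_command, never from a script. Its arguments are lists of equal length, an entry for each row: "translation": the shift along the tool's x, y, z each as a share of 0.08 m, from -1 to 1, a list of three; "rotation": the turn, a rotation vector about the tool's x, y, z each as a share of 60 degrees, from -1 to 1, a list of three; "grip": the closure, from -1 (fully open) to 1 (shut), so that 0 is half open. In form: {"translation": [[x, y, z], ...], "rotation": [[rx, ry, rz], ...], "grip": [grip, ...]}. A call has 1 to 5 rows; each row is the pose to reach, as a shift and turn from the pose commanded when the call began, along the tool's axes at that moment; what a row does not reach only later rows make up. A row lasts 1/10 s, in which the tool goes at most 50 mm and 8.59 degrees, less where a joint would pass 70% of its speed; a pose out of reach is approached as far as the arm can. A call with a number of a shift or a turn outside -1 to 1 is refused whole. A call with a gripper value outside its range is refused whole. The fingers move at their own pace and stop on an object; the grip force is fixed at half the most. Time passes only in rows, so rows that repeat a pose let the fingers close. It gives the time, the measured TCP pose, the force and the opening at its end, in the units of the state.
- bot.read_state(): the state, without advancing time (a new reading comes with each control period).
- eyes.capture(name): name is "scene" or "side" or "wrist"; returns a dict with "image" (480x640x3 uint8, blue, green, red), "mtx" (3x3 intrinsics, pixels), "rvec" (rotation vector, rad) and "tvec" (3), from world to camera coordinates, as OpenCV has them; the wrist camera has in their place "hand_eye" (4x4, takes a point from camera to tool coordinates, whose origin is the TCP and whose axes are the tool frame's). Camera axes: x right, y down, z forward; pixel columns grow to the right and rows downward; lengths in m; the calibration is good to about 2 mm. A picture is of the moment at which its call begins: read the wrist's pose just before it. There is no depth.
- bot.hand_in(): hands the job in, once; it reports no verdict.
Trained networks look in the newest picture that a camera, given by its name, has taken for a name from the list of things; names that differ only in an ending like _2 or _b are one class to them, and where a whole thing is asked for, a point or a joint stands for the part that bears it (a point fixed in the world has none). Each returns a list of dicts, best first, with "conf" (0 to 1); they miss things now and then, are a little off and sometimes report something else, mostly with a low value. They report only what shows in the picture. A call takes as long as a camera call. They do not tell look-alikes from the thing itself.
- models.recognise(camera, thing): "extent" ([left, top, right, bottom] as shares, 0 to 1, of the picture: columns of its width, rows of its height, round what is visible of it).
- models.spot_point(camera, thing): "point" ([column, row] as shares, 0 to 1, of the picture: columns of its width, rows of its height: a listed point, or the origin of a listed thing).
The state is a dict: "time_s": time; "joint_positions": joint angles; "qvel": joint speeds; "tau": joint torques, N m; "position": TCP position; "tcp_rot": TCP orientation; "force": force on the tool from outside, world axes, zero at the start; "moment": the same for the moment, N m; "opening": opening from 0.0 (shut) to 1.0 (fully open).
Only numpy, scipy, OpenCV 4.12 (cv2) and the standard library are available. Lean on these libraries where they do the work, as an engineer would, in place of code of your own. Each camera call takes 0.05 s, during which the arm holds its last target. There are 200 camera calls.

## Working session

There is one attempt and no reset: what is moved stays moved. The work goes in short steps, Python scripts to look and compute and a tool call to move; the robot and the scene stay as the last step left them, time stands still between calls to the robot, and variables do not carry over. Pictures are saved under pics/ and viewed, about 8 in all and at most 12, crops included, and the job is handed in when it is done.

Besides the shell and the picture viewer there is one more tool, called after "Request:" in YAML: its name, and indented under it one key for each argument. arm_command: Moves the arm, as the interface text tells. Shift numbers are shares of 0.08 m and turn numbers shares of 60 degrees, none past 1 either way. Its arguments: {"type":"object","properties":{"translation":{"type":"array"},"rotation":{"type":"array"},"grip":{"type":"array"}},"required":["translation","rotation","grip"]}

```bash
mkdir -p pics
cat > h.py <<'E'
import numpy as np, cv2
from rig import bot, eyes, models
def cap(n):
    c=eyes.capture(n); return c
def ray(c,px):
    R,_=cv2.Rodrigues(np.array(c['rvec'],float)); t=np.array(c['tvec'],float).ravel()
    K=np.array(c['mtx']); d=R.T@np.linalg.solve(K,[px[0],px[1],1.]); return -R.T@t,d
def at_z(c,px,z):
    o,d=ray(c,px); return o+d*(z-o[2])/d[2]
def proj(c,P):
    return cv2.projectPoints(np.atleast_2d(np.array(P,float)),np.array(c['rvec'],float),np.array(c['tvec'],float),np.array(c['mtx'],float),None)[0][:,0]
def tri(r):
    A=np.zeros((3,3));b=np.zeros(3)
    for o,d in r:
        d=d/np.linalg.norm(d);M=np.eye(3)-np.outer(d,d);A+=M;b+=M@o
    return np.linalg.solve(A,b)
E
cat > a.py <<'E'
from h import *
Z=dict(platter_top=.05,post=.09,pawl_hinge=.068,thumb=.12,bowl_mid=.071,turntable=0)
cs={}
for n in('scene','side'):
    c=cs[n]=cap(n); cv2.imwrite(f'pics/{n}0.png',c['image'])
    for k,z in Z.items():
        for r in models.spot_point(n,k)[:4]:
            p=np.array(r['point'])*[640,480]; print(n,k,round(r['conf'],2),p.round(0),at_z(c,p,z).round(3))
s=bot.read_state();print(s['time_s'],s['position'],np.round(s['tcp_rot'],3),s['opening'],bot.tip_extent)
E
python3 a.py
```

```text
scene platter_top 0.56 [321. 222.] [0.54  0.111 0.05 ]
scene post 0.61 [302. 185.] [0.461 0.16  0.09 ]
scene pawl_hinge 0.81 [295. 273.] [ 0.563 -0.053  0.068]
scene thumb 0.67 [290. 258.] [ 0.553 -0.05   0.12 ]
scene bowl_mid 0.97 [243. 346.] [ 0.558 -0.261  0.071]
scene bowl_mid 0.8 [320. 219.] [0.543 0.104 0.071]
scene bowl_mid 0.66 [226. 297.] [ 0.461 -0.181  0.071]
scene bowl_mid 0.57 [423. 262.] [0.807 0.113 0.071]
scene turntable 0.65 [324. 233.] [0.547 0.114 0.   ]
side platter_top 0.88 [308. 290.] [0.532 0.124 0.05 ]
side post 0.73 [329. 302.] [0.458 0.161 0.09 ]
side post 0.17 [308. 291.] [0.509 0.158 0.09 ]
side pawl_hinge 0.58 [344. 238.] [ 0.55  -0.046  0.068]
side thumb 0.59 [343. 220.] [ 0.552 -0.042  0.12 ]
side bowl_mid 0.82 [308. 278.] [0.541 0.112 0.071]
side bowl_mid 0.79 [387. 212.] [ 0.513 -0.182  0.071]
side bowl_mid 0.72 [409. 240.] [ 0.423 -0.115  0.071]
side bowl_mid 0.67 [205. 262.] [0.751 0.191 0.071]
side turntable 0.73 [309. 304.] [0.537 0.116 0.   ]
side turntable 0.28 [332. 301.] [ 0.5    0.082 -0.   ]
side turntable 0.27 [385. 191.] [ 0.605 -0.357  0.   ]
0.7 [ 0.27737319 -0.56006177  0.24458322] [[-0.896  0.     0.444]
 [-0.444 -0.    -0.896]
 [-0.    -1.     0.   ]] 0.9984907452391197 0.022
```

Run:
```python
import cv2,numpy as np
a=cv2.imread('pics/scene0.png');b=cv2.imread('pics/side0.png')
cv2.imwrite('pics/v1.png',a)
ca=cv2.resize(a[150:310,220:420],None,fx=4,fy=4*600/640)[:600];cb=cv2.resize(b[180:340,220:420],None,fx=4,fy=3.75,interpolation=cv2.INTER_CUBIC)
cv2.imwrite('pics/v2.png',ca);cv2.imwrite('pics/v3.png',cb)
```

```text
(no output)
```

View pics/v1.png

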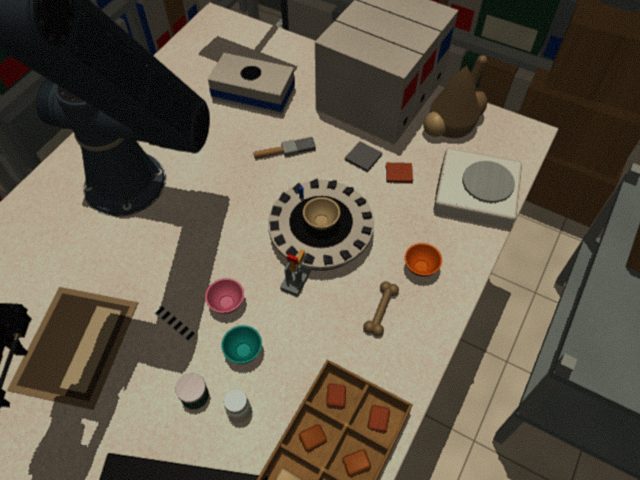

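View pics/v2.png

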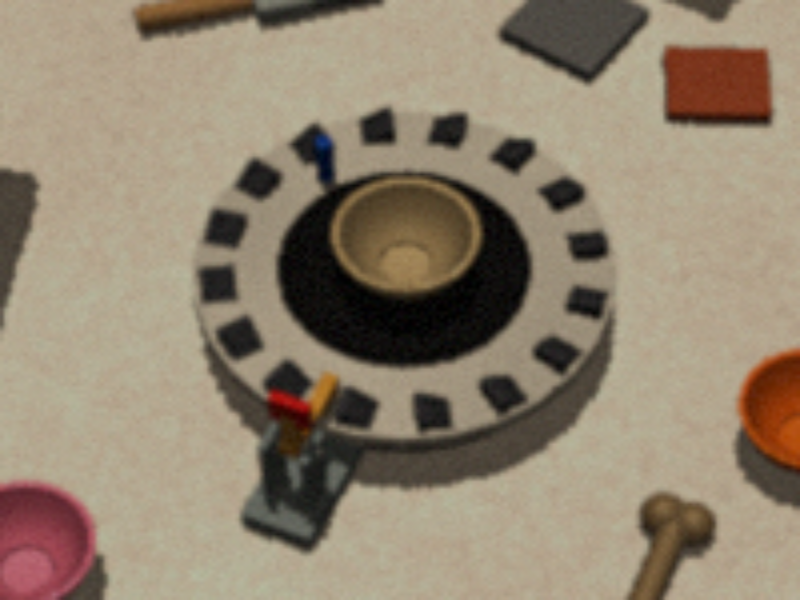

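View pics/v3.png

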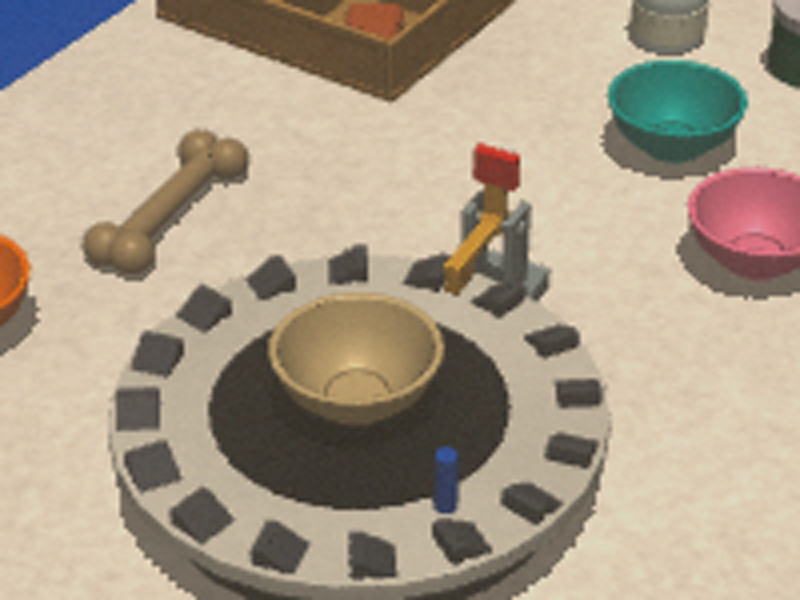

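The scene view shows the turntable at about (321,222) with the bone-coloured bowl on it at (320,213). The look-alike bowls are pink (225,296), turquoise (242,345) and orange (423,260). The blue post top is at (300,187) and the red thumb lever at (293,256). The crops confirm the nose is down in a gap.

```bash
cat > b.py <<'E'
from h import *
from scipy.optimize import least_squares
cs={n:cap(n) for n in('scene','side')}
sc=lambda p:(220+p[0]/4,150+p[1]/3.75); sd=lambda p:(220+p[0]/4,180+p[1]/3.75)
for k,a,b in[('post',(322,138),(446,452)),('thumb',(292,400),(497,150))]:
    print(k,tri([ray(cs['scene'],sc(a)),ray(cs['side'],sd(b))]).round(4))
for n,f,pts in[('scene',sc,[(197,270),(615,270),(220,200),(400,110),(500,125),(590,200),(420,438)]),('side',sd,[(112,400),(608,400),(350,585),(370,254),(230,283),(530,300)])]:
    P=np.array([at_z(cs[n],f(p),.05)[:2] for p in pts])
    r=least_squares(lambda q:np.hypot(*(P-q).T)-.13,P.mean(0)); print(n,r.x.round(4),(r.fun*1000).round(1))
# colour centroids
for n,c in cs.items():
    im=c['image'];h=cv2.cvtColor(im,cv2.COLOR_BGR2HSV)
    for nm,lo,hi,box in[('blue',(105,120,30),(130,255,255),None),('red',(0,200,120),(6,255,255),None)]:
        m=cv2.inRange(h,lo,hi);cnt,l,st,ce=cv2.connectedComponentsWithStats(m)
        print(n,nm,[(st[i].tolist(),ce[i].round(1).tolist()) for i in range(1,cnt) if 15<st[i][4]<400 and 250<ce[i][0]<400 and 150<ce[i][1]<330])
for k,l in[('tile_a',.0),('tile_b',0),('brush',0),('long_bone',0),('scale_bar',0)]:
    print(k,[(round(r['conf'],2),at_z(cs['scene'],np.array(r['point'])*[640,480],0).round(3)) for r in models.spot_point('scene',k)[:2]])
E
python3 b.py
```

```text
post [0.4579 0.1542 0.0885]
thumb [ 0.5529 -0.0435  0.1176]
scene [0.5407 0.1132] [-2.6 -2.3 -2.2  0.3  1.6 -3.3 -0.5]
side [0.5327 0.117 ] [-1.3 -1.1 -2.8  0.7 -2.3 -2.3]
scene blue [([298, 186, 5, 12, 38], [300.3, 190.9])]
scene red [([288, 254, 9, 6, 25], [292.0, 256.6])]
side blue [([329, 299, 5, 5, 20], [331.0, 300.9])]
side red []
tile_a [(0.82, array([0.635, 0.375, 0.   ])), (0.65, array([0.523, 0.391, 0.   ]))]
tile_b [(0.82, array([0.635, 0.375, 0.   ])), (0.65, array([0.523, 0.391, 0.   ]))]
brush [(0.65, array([0.314, 0.296, 0.   ]))]
long_bone [(0.8, array([ 0.769, -0.016,  0.   ]))]
scale_bar [(0.93, array([ 0.371, -0.268,  0.   ]))]
```

Request:
arm_command:
  translation:
    - [-0.5,0,-0.4]
    - [-1,0,-0.8]
    - [-1,0,-0.8]
    - [-1,0,-0.8]
  rotation:
    - [0,0.14,0]
    - [0,0.28,0]
    - [0,0.343,0]
    - [0,0.343,0]
  grip: [1,1,1,1]

```text
time_s: 1.45
position: [0.3214, -0.4659, 0.2449]
tcp_rot: [[-0.995, -0.0, 0.103], [-0.103, -0.0, -0.995], [0.0, -1.0, 0.0]]
force: [0.0, -0.5, 0.2]
opening: 0.722
```

```bash
cat > g.py <<'E'
import sys
from h import *
# usage: g.py x y ztip [jawdeg]
s=bot.read_state();R=np.array(s['tcp_rot']);p=np.array(s['position'])
t=np.array([float(v) for v in sys.argv[1:4]])+[0,0,.022]
print('t',round(s['time_s'],2),'pos',p.round(4),'jaw',np.degrees(np.arctan2(R[1,2],R[0,2])).round(1),'open',round(s['opening'],2),'F',np.round(s['force'],1))
print('shares',(R.T@(t-p)/.08).round(3))
if len(sys.argv)>4:
    print('roty',round(-((float(sys.argv[4])-np.degrees(np.arctan2(R[1,2],R[0,2]))))/60,3))
E
python3 g.py .5502 -.0156 .223 -84.2
```

```text
t 1.45 pos [ 0.3214 -0.4659  0.2449] jaw -84.1 open 0.72 F [ 0.  -0.5  0.2]
shares [-3.424e+00 -3.000e-03 -5.304e+00]
roty 0.002
```

Request:
arm_command:
  translation:
    - [-0.34,0,-0.5]
    - [-0.68,0,-1]
    - [-0.68,0,-1]
  rotation:
    - [0,0,0]
    - [0,0,0]
    - [0,0,0]
  grip: [1,1,1]

```text
time_s: 1.75
position: [0.3679, -0.3779, 0.2444]
tcp_rot: [[-0.994, -0.0, 0.106], [-0.106, 0.004, -0.994], [0.0, -1.0, -0.004]]
force: [0.3, -0.0, 0.1]
opening: 0.452
```

Request:
arm_command:
  translation:
    - [-0.34,0,-0.5]
    - [-0.68,0,-1]
    - [-0.68,0,-1]
  rotation:
    - [0,0,0]
    - [0,0,0]
    - [0,0,0]
  grip: [1,1,1]

```text
time_s: 2.05
position: [0.4141, -0.2936, 0.2445]
tcp_rot: [[-0.994, -0.0, 0.106], [-0.106, 0.002, -0.994], [-0.0, -1.0, -0.002]]
force: [-0.4, -0.8, 0.2]
opening: 0.175
```

Request:
arm_command:
  translation:
    - [-0.34,0,-0.5]
    - [-0.68,0,-1]
    - [-0.68,0,-1]
  rotation:
    - [0,0,0]
    - [0,0,0]
    - [0,0,0]
  grip: [1,1,1]

```text
time_s: 2.35
position: [0.4606, -0.2094, 0.2447]
tcp_rot: [[-0.994, 0.001, 0.106], [-0.106, 0.001, -0.994], [-0.001, -1.0, -0.001]]
force: [-0.5, 0.3, 0.1]
opening: 0.012
```

Request:
arm_command:
  translation:
    - [-0.34,0,-0.5]
    - [-0.68,0,-1]
    - [-0.68,0,-1]
  rotation:
    - [0,0,0]
    - [0,0,0]
    - [0,0,0]
  grip: [1,1,1]

```text
time_s: 2.65
position: [0.5073, -0.125, 0.2448]
tcp_rot: [[-0.994, 0.002, 0.106], [-0.106, 0.0, -0.994], [-0.002, -1.0, -0.0]]
force: [-0.2, -0.5, 0.2]
opening: 0.01
```

Request:
arm_command:
  translation:
    - [-0.34,0,-0.5]
    - [-0.68,0,-1]
    - [-0.68,0,-1]
  rotation:
    - [0,0,0]
    - [0,0,0]
    - [0,0,0]
  grip: [1,1,1]

```text
time_s: 2.95
position: [0.5538, -0.0403, 0.2448]
tcp_rot: [[-0.994, 0.003, 0.105], [-0.105, 0.0, -0.994], [-0.003, -1.0, 0.0]]
force: [0.3, -0.9, -0.4]
opening: 0.002
```

```bash
python3 g.py .5502 -.0156 .160 -84.2
python3 - <<'E'
from h import *
s=bot.read_state();c=eyes.capture('wrist');cv2.imwrite('pics/w1.png',c['image'])
R=np.array(s['tcp_rot']);p=np.array(s['position']);H=np.array(c['hand_eye']);K=np.array(c['mtx'])
Z=dict(platter_top=.05,post=.09,pawl_hinge=.068,thumb=.12,bowl_mid=.071)
o=R@H[:3,3]+p;print(o)
for k,z in Z.items():
    for r in models.spot_point('wrist',k)[:2]:
        q=np.array(r['point'])*[640,480];d=R@H[:3,:3]@np.linalg.solve(K,[*q,1]);print(k,round(r['conf'],2),q.round(),(o+d*(z-o[2])/d[2]).round(4))
E
```

```text
t 2.95 pos [ 0.5538 -0.0403  0.2448] jaw -84.0 open 0.0 F [ 0.3 -0.9 -0.4]
shares [ 0.015  0.785 -0.312]
roty 0.004
[ 0.63563268 -0.03233973  0.38632425]
post 0.68 [111. 311.] [0.4525 0.1534 0.09  ]
pawl_hinge 0.87 [321. 230.] [ 0.5486 -0.041   0.068 ]
thumb 0.61 [324. 244.] [ 0.5513 -0.0429  0.12  ]
bowl_mid 0.93 [154. 223.] [0.539  0.1179 0.071 ]
bowl_mid 0.91 [505. 248.] [ 0.55  -0.22   0.071]
```

View pics/w1.png

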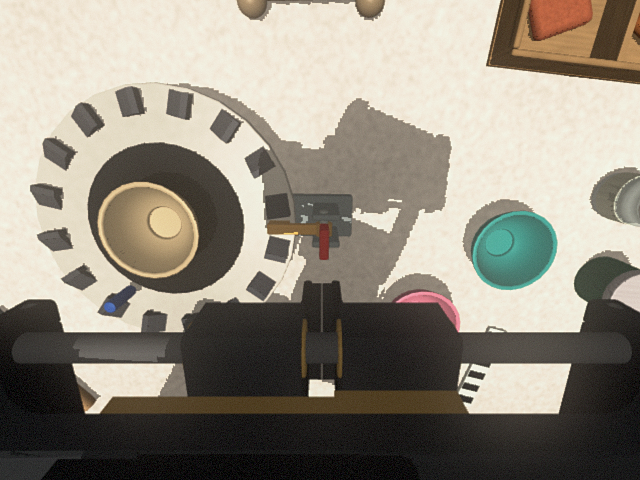

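The wrist view shows the red lever top at (324,242), the pawl arm running left to (268,228), and the post at (111,307). All of these agree with the earlier fixes.

Request:
arm_command:
  translation:
    - [0,0,-0.34]
    - [0,0.6,-0.34]
    - [0,0.9,-0.34]
    - [0,0.9,-0.34]
  rotation:
    - [0,0,0]
    - [0,0,0]
    - [0,0,0]
    - [0,0,0]
  grip: [1,1,1,1]

```text
time_s: 3.65
position: [0.5455, -0.0155, 0.1695]
tcp_rot: [[-0.995, -0.008, 0.099], [-0.099, 0.002, -0.995], [0.008, -1.0, -0.002]]
force: [-0.6, -0.9, 0.8]
opening: 0.006
```

Request:
arm_command:
  translation:
    - [0,0.3,0]
    - [0,0.64,0]
    - [0,0.64,0]
  rotation:
    - [0,0,0]
    - [0,0,0]
    - [0,0,0]
  grip: [1,1,1]

```text
time_s: 3.95
position: [0.547, -0.0156, 0.12]
tcp_rot: [[-0.995, -0.005, 0.099], [-0.099, 0.001, -0.995], [0.004, -1.0, -0.001]]
force: [0.2, 0.2, 1.4]
opening: 0.004
```

```bash
python3 g.py .552 -.0433 .100
python3 - <<'E'
from h import *
c=cap('side');print(proj(c,[.552,-.0433,.12]));cv2.imwrite('pics/s1.png',cv2.resize(c['image'][130:330,220:460],None,fx=3,fy=3))
E
```

```text
t 3.95 pos [ 0.547  -0.0156  0.12  ] jaw -84.3 open 0.0 F [0.2 0.2 1.4]
shares [-0.028 -0.025  0.35 ]
[[343.49830724 219.31811856]]
```

View pics/s1.png

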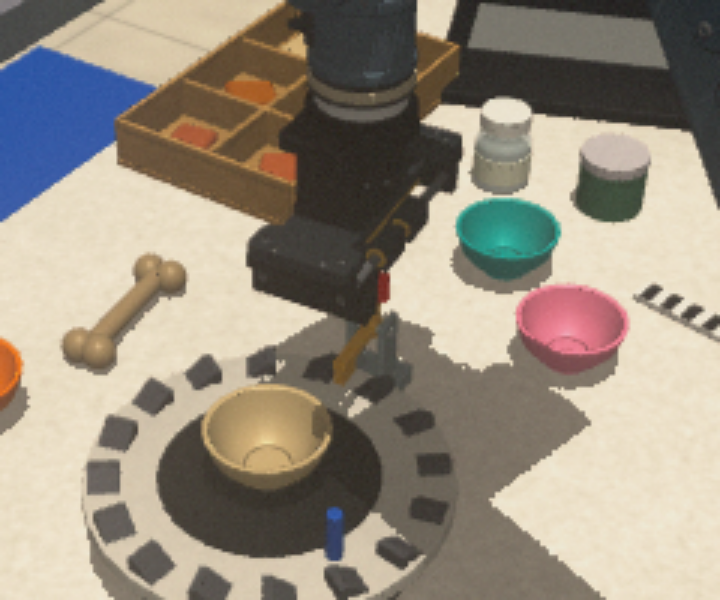

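Request:
arm_command:
  translation:
    - [-0.04,0,0.08]
    - [-0.04,0,0.14]
    - [-0.04,0,0.2]
    - [-0.04,0,0.26]
    - [-0.04,0,0.26]
  rotation:
    - [0,0,0]
    - [0,0,0]
    - [0,0,0]
    - [0,0,0]
    - [0,0,0]
  grip: [1,1,1,1,1]

```text
time_s: 4.5
position: [0.5542, -0.036, 0.122]
tcp_rot: [[-0.995, 0.001, 0.1], [-0.1, -0.001, -0.995], [-0.001, -1.0, 0.001]]
force: [-0.6, 0.3, 0.3]
opening: 0.007
```

Request:
arm_command:
  translation:
    - [0,0,0.03]
    - [0,0,0.06]
    - [0,0,0.065]
    - [0,0,0.065]
  rotation:
    - [0,0,0]
    - [0,0,0]
    - [0,0,0]
    - [0,0,0]
  grip: [1,1,1,1]

```text
time_s: 4.9
position: [0.5541, -0.0404, 0.1212]
tcp_rot: [[-0.995, -0.0, 0.1], [-0.1, 0.0, -0.995], [0.0, -1.0, -0.0]]
force: [0.4, 0.9, -0.4]
opening: 0.008
```

```bash
python3 g.py .552 -.0433 .100
python3 - <<'E'
from h import *
a=cap('side');b=cap('scene')
A=cv2.resize(a['image'][180:280,290:390],(400,400),interpolation=cv2.INTER_CUBIC);B=cv2.resize(b['image'][210:310,240:340],(400,400),interpolation=cv2.INTER_CUBIC)
cv2.imwrite('pics/s2.png',np.hstack([A,B]))
s=bot.read_state();c=eyes.capture('wrist')
cv2.imwrite('pics/w2.png',c['image'][150:310,200:420])
E
```

```text
t 4.9 pos [ 0.5541 -0.0404  0.1212] jaw -84.2 open 0.01 F [ 0.4  0.9 -0.4]
shares [ 0.029 -0.01   0.034]
```

View pics/s2.png

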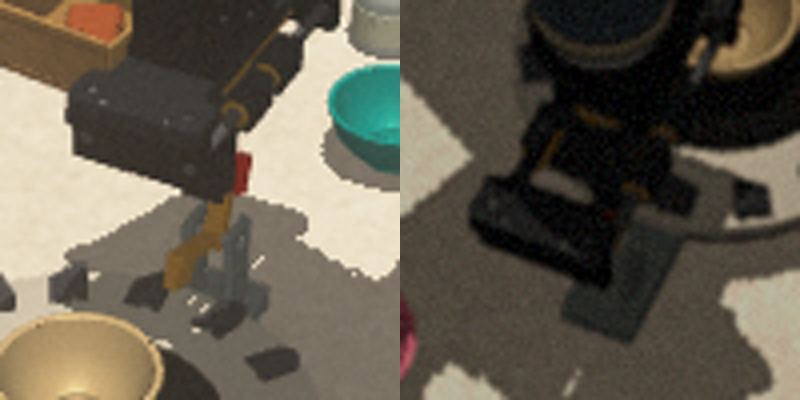

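```bash
cat > th.py <<'E'
from h import *
c=cap('side');u=np.array([.1,-.995,0]);u/=np.linalg.norm(u);hp=np.array([.552,-.0433,.068])
for t in(0,.2,.3,.4,.5,.6):
    v=u*np.sin(t)+np.array([0,0,np.cos(t)]); w=-u*np.cos(t)+np.array([0,0,np.sin(t)])
    print(t,'armend top/bot',proj(c,[hp+54*.001*w+.004*v,hp+.054*w-.004*v]).round(1).tolist(),'top',proj(c,[hp+.052*v]).round(1).tolist())
h=cv2.cvtColor(c['image'],cv2.COLOR_BGR2HSV)[195:265,320:370]
m=cv2.inRange(h,(10,130,90),(25,255,255));y,x=np.nonzero(m)
print('brass x,y low', [(int(a+320),int(b+195)) for a,b in zip(x,y) if b>=y.max()-3 or a<=x.min()+1])
y,x=np.nonzero(cv2.inRange(h,(0,180,80),(7,255,255))|cv2.inRange(h,(172,180,80),(180,255,255)));print('red',x.min()+320,x.max()+320,y.min()+195,y.max()+195)
E
python3 th.py
```

```text
0 armend top/bot [[332.2, 250.0], [332.1, 252.8]] top [[343.5, 219.3]]
0.2 armend top/bot [[332.6, 245.8], [332.2, 249.0]] top [[345.5, 217.2]]
0.3 armend top/bot [[333.0, 243.6], [332.5, 246.9]] top [[346.5, 216.5]]
0.4 armend top/bot [[333.5, 241.2], [332.8, 244.6]] top [[347.4, 216.0]]
0.5 armend top/bot [[334.1, 238.8], [333.2, 242.3]] top [[348.3, 215.7]]
0.6 armend top/bot [[334.8, 236.5], [333.8, 240.0]] top [[349.1, 215.6]]
brass x,y low [(332, 243), (332, 244), (332, 245), (332, 246), (331, 247), (332, 247), (332, 248), (331, 249), (332, 249), (333, 249), (334, 249), (335, 249), (336, 249), (337, 249), (331, 250), (332, 250), (333, 250), (334, 250), (335, 250), (336, 250), (331, 251), (332, 251), (333, 251), (334, 251), (333, 252)]
red 350 350 221 223
```

View pics/w2.png

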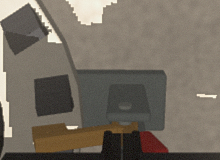

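Request:
arm_command:
  translation:
    - [0,0,0.04]
    - [0,0,0.08]
    - [0,0,0.09]
    - [0,0,0.09]
  rotation:
    - [0,0,0]
    - [0,0,0]
    - [0,0,0]
    - [0,0,0]
  grip: [1,1,1,1]

```text
time_s: 5.5
position: [0.5546, -0.0479, 0.1212]
tcp_rot: [[-0.995, -0.001, 0.1], [-0.1, -0.0, -0.995], [0.001, -1.0, 0.0]]
force: [-1.1, 0.6, -0.0]
opening: 0.001
```

```bash
python3 g.py .552 -.0433 .100; python3 th.py | tail -2
```

```text
t 5.5 pos [ 0.5546 -0.0479  0.1212] jaw -84.2 open 0.0 F [-1.1  0.6 -0. ]
shares [ 0.027 -0.009 -0.06 ]
brass x,y low [(332, 243), (332, 244), (333, 244), (334, 244), (335, 244), (336, 244), (337, 244), (332, 245), (333, 245), (334, 245), (335, 245), (336, 245), (337, 245), (331, 246), (332, 246), (333, 246), (334, 246), (335, 246), (336, 246), (337, 246), (332, 247), (333, 247), (334, 247), (335, 247), (336, 247)]
red 350 353 219 226
```

Request:
arm_command:
  translation:
    - [0,0,-0.15]
    - [0,-0.4,-0.15]
    - [0,-0.68,-0.15]
    - [0.3,-0.7,-0.5]
    - [0.5,-0.7,-1]
  rotation:
    - [0,0,0]
    - [0,0,0]
    - [0,0,0]
    - [0,0,0]
    - [0,0,0]
  grip: [1,1,1,1,1]

```text
time_s: 6.05
position: [0.5075, 0.0277, 0.1785]
tcp_rot: [[-0.995, 0.003, 0.098], [-0.098, -0.001, -0.995], [-0.003, -1.0, 0.001]]
force: [1.2, 0.7, -0.9]
opening: 0.005
```

Request:
arm_command:
  translation:
    - [0.4,0,-0.5]
    - [0.6,0,-1]
    - [0.6,0,-1]
    - [0.6,0,-1]
    - [0.6,0,-1]
  rotation:
    - [0,-0.14,0]
    - [0,-0.28,0]
    - [0,-0.42,0]
    - [0,-0.56,0]
    - [0,-0.7,0]
  grip: [1,1,1,1,1]

```text
time_s: 6.55
position: [0.451, 0.1039, 0.1777]
tcp_rot: [[-0.666, 0.001, 0.746], [-0.746, -0.0, -0.666], [-0.0, -1.0, 0.001]]
force: [1.0, -0.2, 0.9]
opening: 0.005
```

```bash
python3 g.py .4437 .127 .150 -37.5;  python3 - <<'E'
from h import *
s=bot.read_state();c=eyes.capture('wrist');cv2.imwrite('pics/w3.png',c['image'])
R=np.array(s['tcp_rot']);p=np.array(s['position']);H=np.array(c['hand_eye']);K=np.array(c['mtx'])
o=R@H[:3,3]+p
for k,z in dict(platter_top=.05,post=.09,thumb=.11,bowl_mid=.071).items():
    for r in models.spot_point('wrist',k)[:2]:
        q=np.array(r['point'])*[640,480];d=R@H[:3,:3]@np.linalg.solve(K,[*q,1]);print(k,round(r['conf'],2),q.round(),(o+d*(z-o[2])/d[2]).round(4))
E
python3 th.py|tail -2
```

```text
t 6.55 pos [0.451  0.1039 0.1777] jaw -41.8 open 0.01 F [ 1.  -0.2  0.9]
shares [-0.155  0.071 -0.261]
roty -0.071
post 0.81 [281. 200.] [0.4573 0.1518 0.09  ]
bowl_mid 0.96 [404. 162.] [0.5368 0.1127 0.071 ]
bowl_mid 0.56 [478. 421.] [ 0.4468 -0.1145  0.071 ]
0.6 armend top/bot [[334.8, 236.5], [333.8, 240.0]] top [[349.1, 215.6]]
brass x,y low [(332, 225), (331, 226), (332, 242), (332, 243), (332, 244), (333, 244), (334, 244), (332, 245), (333, 245), (334, 245), (335, 245), (337, 245), (332, 246), (333, 246), (334, 246), (335, 246), (336, 246), (337, 246), (332, 247), (333, 247), (334, 247), (335, 247), (336, 247)]Traceback (most recent call last):
  File "th.py", line 9, in <module>
    y,x=np.nonzero(cv2.inRange(h,(0,180,80),(7,255,255))|cv2.inRange(h,(172,180,80),(180,255,255)));print('red',x.min()+320,x.max()+320,y.min()+195,y.max()+195)
                                                                                                                ~~~~~^^
    return umr_minimum(a, axis, None, out, keepdims, initial, where)
ValueError: zero-size array to reduction operation minimum which has no identity
```

View pics/w3.png

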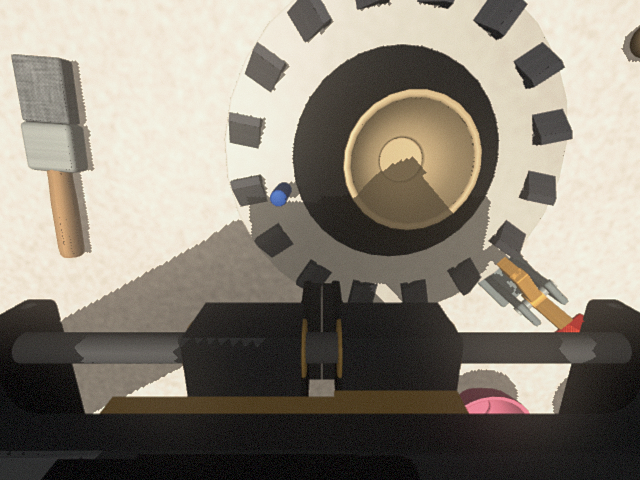

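Request:
arm_command:
  translation:
    - [-0.155,0,-0.26]
    - [-0.155,0.3,-0.26]
    - [-0.155,0.8,-0.26]
    - [-0.155,0.8,-0.26]
  rotation:
    - [0,-0.07,0]
    - [0,-0.07,0]
    - [0,-0.07,0]
    - [0,-0.07,0]
  grip: [1,1,1,1]

```text
time_s: 7.25
position: [0.4411, 0.1258, 0.1097]
tcp_rot: [[-0.617, -0.01, 0.787], [-0.787, -0.0, -0.617], [0.007, -1.0, -0.008]]
force: [-1.7, 0.6, -0.0]
opening: 0.008
```

```bash
python3 g.py .4437 .127 .066 -37.5; python3 g.py .4696 .1687 .066|tail -1
python3 - <<'E'
from h import *
c=cap('scene');b=cap('side');cv2.imwrite('pics/s3.png',np.hstack([cv2.resize(c['image'][130:280,240:390],(400,400)),cv2.resize(b['image'][210:360,250:400],(400,400))]))
E
```

```text
t 7.25 pos [0.4411 0.1258 0.1097] jaw -38.1 open 0.01 F [-1.7  0.6 -0. ]
shares [-0.034  0.271  0.018]
roty -0.01
shares [-0.644  0.268 -0.049]
```

View pics/s3.png

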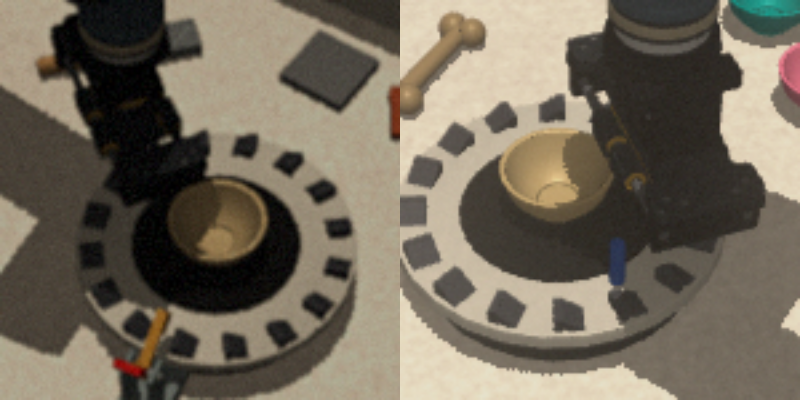

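The picture shows the fingers on the near side of the post (side crop (617,262)), clear of the bowl, with the pawl still raised. Next I lower the tip and push.

Request:
arm_command:
  translation:
    - [0,0.25,0]
    - [0,0.25,0]
    - [-0.1,0.25,0]
    - [-0.2,0.25,-0.01]
    - [-0.3,0.25,-0.02]
  rotation:
    - [0,0,0]
    - [0,0,0]
    - [0,0,0]
    - [0,0,0]
    - [0,0,0]
  grip: [1,1,1,1,1]

```text
time_s: 7.85
position: [0.4579, 0.1462, 0.0946]
tcp_rot: [[-0.616, 0.0, 0.788], [-0.788, -0.001, -0.616], [0.0, -1.0, 0.0]]
force: [-2.6, -2.2, 2.8]
opening: 0.004
```

Request:
arm_command:
  translation:
    - [-0.07,0,-0.01]
    - [-0.14,0,-0.02]
    - [-0.2,0,-0.03]
    - [-0.22,0,-0.03]
    - [-0.22,0,-0.03]
  rotation:
    - [0,0,0]
    - [0,0,0]
    - [0,0,0]
    - [0,0,0]
    - [0,0,0]
  grip: [1,1,1,1,1]

```text
time_s: 8.35
position: [0.4672, 0.1617, 0.0933]
tcp_rot: [[-0.616, 0.001, 0.788], [-0.788, 0.001, -0.616], [-0.001, -1.0, 0.0]]
force: [0.3, -0.6, 0.5]
opening: 0.004
```

```bash
cat > pm.py <<'E'
from h import *
# platter angle: match dark teeth on unwrapped ring vs before image using scene+side
import sys
ax=np.array([.5375,.115])
def prof(c,img):
    a=np.radians(np.arange(0,360,.5));out=np.zeros(len(a))
    for r in(.107,.111,.115,.119):
        P=np.c_[ax[0]+r*np.cos(a),ax[1]+r*np.sin(a),np.full(len(a),.061)]
        q=proj(c,P).astype(np.float32);out+=cv2.remap(cv2.cvtColor(img,cv2.COLOR_BGR2GRAY),q[:,0],q[:,1],1).ravel()
    return out-cv2.GaussianBlur(np.r_[out,out,out].reshape(1,-1).astype(np.float32),(0,0),30).ravel()[720:1440]
for n in('scene','side'):
    c=cap(n);k=np.exp(-1j*16*np.radians(np.arange(0,360,.5)))
    f=[]
    for im in(cv2.imread(f'pics/{n}0.png'),c['image']): f.append(prof(c,im)@k)
    print(n,'ring phase shift mod 22.5deg:',np.degrees(np.angle(f[1]/f[0]))/-16)
    for r in models.spot_point(n,'post')[:1]:
        p=at_z(c,np.array(r['point'])*[640,480],.09)[:2];d=p-ax;print(n,'post',r['conf'],p.round(4),np.hypot(*d).round(4),np.degrees(np.arctan2(d[1],d[0])).round(1))
    m=cv2.inRange(cv2.cvtColor(c['image'],cv2.COLOR_BGR2HSV),(105,120,30),(130,255,255))[150:330,250:400]
    y,x=np.nonzero(m)
    if len(x): print('blue box',x.min()+250,x.max()+250,y.min()+150,y.max()+150)
E
python3 g.py .4696 .1687 .066; python3 pm.py
```

```text
t 8.35 pos [0.4672 0.1617 0.0933] jaw -38.0 open 0.0 F [ 0.3 -0.6  0.5]
shares [-0.088  0.066 -0.03 ]
scene ring phase shift mod 22.5deg: 2.885768964579062
scene post 0.7 [0.4818 0.1804] 0.0859 130.4
side ring phase shift mod 22.5deg: 6.002043718416867
side post 0.71 [0.5253 0.1303] 0.0196 128.4
blue box 250 317 152 315
```

Request:
arm_command:
  translation:
    - [-0.03,0,-0.01]
    - [-0.06,0,-0.01]
    - [-0.06,0,-0.01]
  rotation:
    - [0,0,0]
    - [0,0,0]
    - [0,0,0]
  grip: [1,1,1]

```text
time_s: 8.85
position: [0.4687, 0.1656, 0.0932]
tcp_rot: [[-0.616, -0.001, 0.788], [-0.788, 0.0, -0.616], [0.0, -1.0, -0.001]]
force: [-1.2, -0.1, -0.5]
opening: 0.004
```

Request:
arm_command:
  translation:
    - [0.15,0,0]
    - [0.3,0,0]
    - [0.3,-0.5,0]
    - [0.4,-1,0]
    - [0.8,-1,0]
  rotation:
    - [0,0,0]
    - [0,0,0]
    - [0,0,0]
    - [0,0,0]
    - [0,0,0]
  grip: [1,1,1,1,1]

```text
time_s: 9.35
position: [0.4344, 0.1151, 0.1774]
tcp_rot: [[-0.615, 0.014, 0.789], [-0.789, 0.001, -0.615], [-0.009, -1.0, 0.011]]
force: [0.7, 0.2, -0.6]
opening: 0.001
```

```bash
python3 g.py .4437 .127 .066; python3 pm.py;python3 - <<'E'
from h import *
c=cap('scene');b=cap('side');cv2.imwrite('pics/s4.png',np.hstack([cv2.resize(c['image'][160:300,250:390],(400,400)),cv2.resize(b['image'][210:350,250:390],(400,400))]))
E
```

```text
t 9.35 pos [0.4344 0.1151 0.1774] jaw -37.9 open 0.0 F [ 0.7  0.2 -0.6]
shares [-0.178  1.119 -0.012]
scene ring phase shift mod 22.5deg: 0.6030069496553145
scene post 0.78 [0.4842 0.1835] 0.0868 127.9
blue box 310 315 181 193
side ring phase shift mod 22.5deg: 2.9201274609467527
side post 0.89 [0.4716 0.1906] 0.1003 131.1
blue box 250 318 152 317
```

View pics/s4.png

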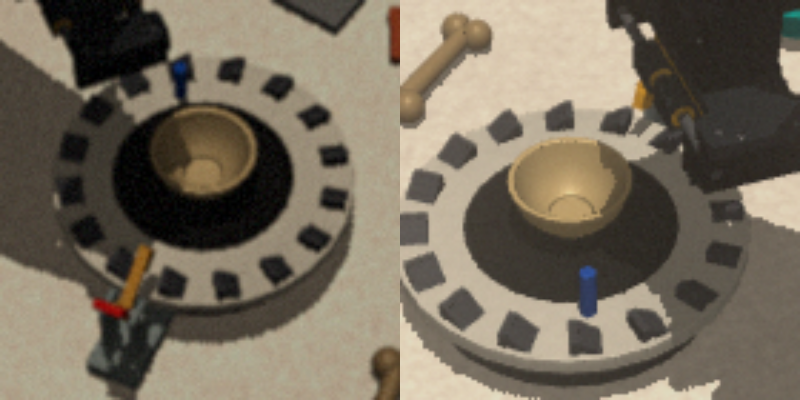

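```bash
cat > wp.py <<'E'
from h import *
from scipy.optimize import minimize
s=bot.read_state();c=eyes.capture('wrist');cv2.imwrite('pics/w4.png',c['image']);H=np.array(c['hand_eye']);K=np.array(c['mtx'],float)
W3=dict(p=[.451,.1039,.1777],R=np.array([[-.666,.001,.746],[-.746,0,-.666],[0,-1,.001]]),f='pics/w3.png')
W4=dict(p=s['position'],R=np.array(s['tcp_rot']),f='pics/w4.png')
a=np.radians(np.arange(0,360,.5))
def prof(w,ax):
    g=cv2.cvtColor(cv2.imread(w['f']),cv2.COLOR_BGR2GRAY).astype(np.float32);T=np.eye(4);T[:3,:3]=w['R'];T[:3,3]=w['p'];C=np.linalg.inv(T@H)
    o=np.zeros(len(a));ok=np.ones(len(a),bool)
    for r in(.107,.111,.115,.119,.123):
        P=np.c_[ax[0]+r*np.cos(a),ax[1]+r*np.sin(a),np.full(len(a),.061)]
        q=(C[:3,:3]@P.T).T+C[:3,3];q=(K@q.T).T;q=(q[:,:2]/q[:,2:]).astype(np.float32)
        o+=cv2.remap(g,q[:,0],q[:,1],1).ravel();ok&=(q[:,0]>2)&(q[:,0]<637)&(q[:,1]>2)&(q[:,1]<270)
    return o,ok
for w in(W3,W4):
    def res(v):
        o,ok=prof(w,v); m=ok
        A=np.c_[np.cos(16*a),np.sin(16*a),np.ones(len(a)),np.cos(a),np.sin(a)][m];x=np.linalg.lstsq(A,o[m],rcond=None)[0]
        return -np.hypot(x[0],x[1])/5,np.degrees(np.arctan2(x[1],x[0]))/16,m.sum()
    b=minimize(lambda v:res(v)[0],[.5375,.115],method='Nelder-Mead',options=dict(initial_simplex=[[.5375,.115],[.5415,.115],[.5375,.119]]))
    print(w['f'],b.x.round(4),'amp,phase,n',res(b.x), 'fixed ax',res([.5375,.115]))
sc,sd=cap('scene'),cap('side')
P=tri([ray(sc,(313.3,182.9)),ray(sd,(315.5,305))]);print(P,[np.degrees(np.arctan2(q[1]-.115,q[0]-.5375)) for q in(P,(.4579,.1542),(.4573,.1518))])
E
python3 wp.py
```

```text
pics/w3.png [0.5341 0.1144] amp,phase,n (np.float64(-71.73002650100884), np.float64(3.611171700409242), np.int64(396)) fixed ax (np.float64(-61.10432818467292), np.float64(3.7803379514136526), np.int64(396))
pics/w4.png [0.5342 0.1141] amp,phase,n (np.float64(-70.33186986988093), np.float64(5.2154957259756936), np.int64(387)) fixed ax (np.float64(-60.67652359321073), np.float64(5.101176936298834), np.int64(386))
[0.47831752 0.18026747 0.08735064] [np.float64(132.20074608487866), np.float64(153.7814916506126), np.float64(155.35184052977306)]
```

```bash
python3 g.py .558 -.103 .155 -84.2
```

```text
t 9.8 pos [0.4299 0.1153 0.1729] jaw -38.0 open 0.01 F [-0.7 -0.5 -0.4]
shares [ 1.164 -0.052  2.943]
roty 0.77
```

Request:
arm_command:
  translation:
    - [0.2,-0.05,0.5]
    - [0.4,-0.05,1]
    - [0.4,-0.05,1]
  rotation:
    - [0,0,0]
    - [0,0,0]
    - [0,0,0]
  grip: [1,1,1]

```text
time_s: 10.1
position: [0.4778, 0.0371, 0.1775]
tcp_rot: [[-0.619, 0.006, 0.785], [-0.785, -0.002, -0.619], [-0.002, -1.0, 0.006]]
force: [1.3, -0.6, 0.3]
opening: 0.006
```

Request:
arm_command:
  translation:
    - [0.2,0,0.5]
    - [0.4,0,1]
    - [0.4,0,1]
    - [0.4,0,1]
    - [0.4,0,1]
  rotation:
    - [0,0.14,0]
    - [0,0.28,0]
    - [0,0.42,0]
    - [0,0.56,0]
    - [0,0.7,0]
  grip: [1,1,1,1,1]

```text
time_s: 10.6
position: [0.5159, -0.0335, 0.1766]
tcp_rot: [[-0.986, -0.002, 0.167], [-0.167, 0.001, -0.986], [0.002, -1.0, -0.001]]
force: [0.3, 0.1, 0.1]
opening: 0.004
```

```bash
python3 g.py .558 -.103 .155 -84.2
```

```text
t 10.6 pos [ 0.5159 -0.0335  0.1766] jaw -80.4 open 0.0 F [0.3 0.1 0.1]
shares [-0.374 -0.007  0.945]
roty 0.063
```

Request:
arm_command:
  translation:
    - [-0.2,0,0.5]
    - [-0.37,0,0.95]
    - [-0.37,0,0.95]
    - [-0.37,0.3,0.95]
    - [-0.37,0.3,0.95]
  rotation:
    - [0,0.063,0]
    - [0,0.063,0]
    - [0,0.063,0]
    - [0,0.063,0]
    - [0,0.063,0]
  grip: [1,1,1,1,1]

```text
time_s: 11.1
position: [0.5559, -0.1019, 0.1505]
tcp_rot: [[-0.994, -0.007, 0.108], [-0.108, 0.003, -0.994], [0.007, -1.0, -0.004]]
force: [-0.7, 0.4, -0.1]
opening: 0.007
```

```bash
python3 g.py .558 -.103 .098 -84.2;python3 - <<'E'
from h import *
c=cap('scene');b=cap('side');s=eyes.capture('wrist');cv2.imwrite('pics/s5.png',np.hstack([cv2.resize(s['image'][100:300,120:420],(450,300)),cv2.resize(b['image'][170:290,280:420],(350,300))]))
E
```

```text
t 11.1 pos [ 0.5559 -0.1019  0.1505] jaw -83.8 open 0.01 F [-0.7  0.4 -0.1]
shares [-0.028  0.381  0.017]
roty 0.007
```

View pics/s5.png

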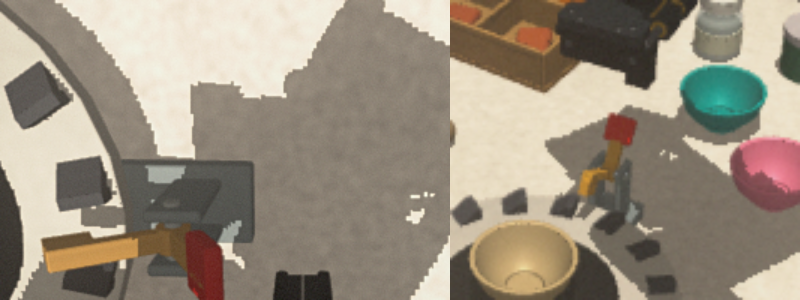

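Request:
arm_command:
  translation:
    - [-0.03,0.38,0]
    - [-0.03,0.38,0]
    - [-0.03,0.38,-0.15]
    - [-0.03,0.38,-0.3]
    - [-0.03,0.38,-0.36]
  rotation:
    - [0,0,0]
    - [0,0,0]
    - [0,0,0]
    - [0,0,0]
    - [0,0,0]
  grip: [1,1,1,1,1]

```text
time_s: 11.75
position: [0.5582, -0.0736, 0.1244]
tcp_rot: [[-0.994, 0.002, 0.109], [-0.109, -0.001, -0.994], [-0.002, -1.0, 0.001]]
force: [-0.1, -1.1, 2.4]
opening: 0.007
```

Request:
arm_command:
  translation:
    - [0,0,-0.05]
    - [0,0,-0.1]
    - [0,0,-0.14]
    - [0,0,-0.16]
    - [0,0,-0.16]
  rotation:
    - [0,0,0]
    - [0,0,0]
    - [0,0,0]
    - [0,0,0]
    - [0,0,0]
  grip: [1,1,1,1,1]

```text
time_s: 12.25
position: [0.5562, -0.0617, 0.1228]
tcp_rot: [[-0.994, -0.001, 0.108], [-0.108, 0.0, -0.994], [0.0, -1.0, -0.001]]
force: [-0.9, 0.1, -0.1]
opening: 0.004
```

```bash
python3 g.py .552 -.0433 .098; python3 th.py|tail -2
```

```text
t 12.25 pos [ 0.5562 -0.0617  0.1228] jaw -83.8 open 0.0 F [-0.9  0.1 -0.1]
shares [ 0.027  0.036 -0.235]
brass x,y low [(332, 247), (332, 248), (331, 249), (332, 249), (331, 250), (332, 250), (331, 251), (332, 251), (331, 252), (332, 252), (331, 253), (332, 253), (333, 253), (334, 253), (335, 253), (336, 253), (331, 254), (332, 254), (333, 254), (334, 254), (335, 254), (331, 255), (332, 255), (333, 255), (334, 255), (333, 256)]
red 341 341 224 225
```

Request:
arm_command:
  translation:
    - [0,0,-0.03]
    - [0,0,-0.06]
    - [0,0,-0.06]
  rotation:
    - [0,0,0]
    - [0,0,0]
    - [0,0,0]
  grip: [1,1,1]

```text
time_s: 12.6
position: [0.5557, -0.057, 0.1229]
tcp_rot: [[-0.994, -0.0, 0.108], [-0.108, 0.0, -0.994], [0.0, -1.0, -0.0]]
force: [-0.5, -0.2, -0.2]
opening: 0.006
```

Request:
arm_command:
  translation:
    - [0,0,-0.03]
    - [0,0,-0.03]
  rotation:
    - [0,0,0]
    - [0,0,0]
  grip: [1,1]

```text
time_s: 12.8
position: [0.5557, -0.0552, 0.123]
tcp_rot: [[-0.994, 0.0, 0.108], [-0.108, -0.001, -0.994], [-0.0, -1.0, 0.001]]
force: [-0.9, -2.7, -1.3]
opening: 0.002
```

```bash
python3 g.py .552 -.0433 .098; python3 th.py|tail -2
```

```text
t 12.8 pos [ 0.5557 -0.0552  0.123 ] jaw -83.8 open 0.0 F [-0.9 -2.7 -1.3]
shares [ 0.03   0.037 -0.153]
brass x,y low [(332, 249), (331, 250), (332, 250), (331, 251), (332, 251), (331, 252), (332, 252), (331, 253), (332, 253), (332, 254), (333, 254), (334, 254), (335, 254), (336, 254), (332, 255), (333, 255), (334, 255), (335, 255), (336, 255), (332, 256), (333, 256), (334, 256), (335, 256), (332, 257), (333, 257), (334, 257)]
red 348 348 222 229
```

Request:
arm_command:
  translation:
    - [0,0,-0.02]
    - [0,0,-0.03]
    - [0,0,-0.03]
  rotation:
    - [0,0,0]
    - [0,0,0]
    - [0,0,0]
  grip: [1,1,1]

```text
time_s: 13.15
position: [0.5557, -0.0548, 0.123]
tcp_rot: [[-0.994, 0.001, 0.109], [-0.109, -0.004, -0.994], [-0.0, -1.0, 0.004]]
force: [-0.1, -10.0, -1.7]
opening: 0.006
```

Request:
arm_command:
  translation:
    - [0,0,-0.02]
    - [0,0,-0.02]
  rotation:
    - [0,0,0]
    - [0,0,0]
  grip: [1,1]

```text
time_s: 13.35
position: [0.5557, -0.0546, 0.123]
tcp_rot: [[-0.994, 0.001, 0.11], [-0.11, -0.006, -0.994], [-0.0, -1.0, 0.007]]
force: [-0.6, -12.6, -1.6]
opening: 0.007
```

The force has risen to 12 N with no more travel, so the lever is at a hard stop. I'll retract and check.

Request:
arm_command:
  translation:
    - [0,0,0.2]
    - [0,0,0.5]
    - [0,-0.5,0.6]
    - [0,-1,1]
    - [0,-1,1]
  rotation:
    - [0,0,0]
    - [0,0,0]
    - [0,0,0]
    - [0,0,0]
    - [0,0,0]
  grip: [1,1,1,1,1]

```text
time_s: 13.85
position: [0.5682, -0.1349, 0.2083]
tcp_rot: [[-0.994, 0.012, 0.105], [-0.105, -0.005, -0.994], [-0.012, -1.0, 0.007]]
force: [1.1, -0.9, 0.2]
opening: 0.006
```

Request:
arm_command:
  translation:
    - [0,0,0.5]
    - [0,-0.5,1]
    - [0,-0.5,1]
    - [0,-0.5,1]
  rotation:
    - [0,0,0]
    - [0,0,0]
    - [0,0,0]
    - [0,0,0]
  grip: [1,1,1,1]

```text
time_s: 14.25
position: [0.5728, -0.2108, 0.2435]
tcp_rot: [[-0.994, 0.002, 0.106], [-0.106, 0.0, -0.994], [-0.002, -1.0, -0.0]]
force: [-0.6, 0.7, 0.6]
opening: 0.003
```

```bash
python3 th.py|tail -2; python3 pm.py
python3 - <<'E'
from h import *
s0=cv2.imread('pics/side0.png');h=cv2.cvtColor(s0,cv2.COLOR_BGR2HSV)[195:265,320:370];y,x=np.nonzero(cv2.inRange(h,(10,130,90),(25,255,255)));print('start brass',x.min()+320,y.min()+195,y.max()+195)
c=cap('scene');b=cap('side');s=bot.read_state();print(s['time_s'],s['position'],s['force'])
h=cv2.cvtColor(b['image'],cv2.COLOR_BGR2HSV)[195:265,320:370];y,x=np.nonzero(cv2.inRange(h,(10,130,90),(25,255,255)));print('now brass',x.min()+320,y.min()+195,y.max()+195)
for n,q in(('scene',c),('side',b)):
    for r in models.spot_point(n,'bowl_mid')[:4]:print(n,round(r['conf'],2),at_z(q,np.array(r['point'])*[640,480],.071).round(3))
cv2.imwrite('pics/s6.png',np.vstack([np.hstack([cv2.resize(c['image'][160:300,240:400],(400,300)),cv2.resize(b['image'][195:345,240:400],(400,300))]),np.hstack([cv2.resize(s0[200:275,300:380],(400,300)),cv2.resize(b['image'][200:275,300:380],(400,300))])]))
E
```

```text
brass x,y low [(320, 203), (332, 254), (333, 254), (334, 254), (335, 254), (336, 254), (332, 255), (333, 255), (334, 255), (335, 255), (332, 256), (333, 256), (334, 256), (335, 256), (332, 257), (333, 257), (334, 257)]
red 339 349 219 223
scene ring phase shift mod 22.5deg: 0.7214003632317889
scene post 0.9 [0.482  0.1848] 0.0892 128.5
blue box 310 315 181 193
side ring phase shift mod 22.5deg: 1.460542922012515
side post 0.57 [0.4769 0.1825] 0.0907 131.9
blue box 250 318 152 307
start brass 327 197 257
14.6 [ 0.57194702 -0.20855133  0.2420005 ] [-0.24287878  0.28879775 -0.37486941]
now brass 320 196 257
scene 0.77 [0.802 0.107 0.071]
scene 0.77 [ 0.457 -0.182  0.071]
scene 0.74 [0.534 0.11  0.071]
scene 0.72 [ 0.562 -0.267  0.071]
side 0.97 [ 0.425 -0.116  0.071]
side 0.97 [ 0.515 -0.19   0.071]
side 0.83 [0.538 0.115 0.071]
side 0.78 [0.751 0.189 0.071]
```

View pics/s6.png

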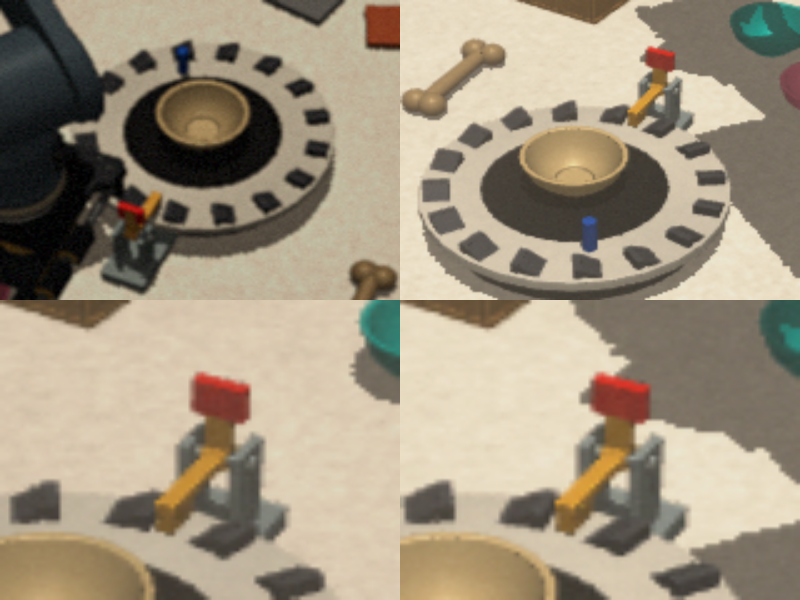

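The pawl now looks the same as at the start: lever upright and nose fully down. The platter has turned about 21°, the bowl is centred, and the arm is clear.

```bash
python3 -c "
from rig import bot
print(bot.hand_in())"
```

```text
the job is handed in; nothing more can be done
None
```

The turntable is back one view, and I handed the job in at about 14.6 s (limit 54 s). No verdict was reported.

**What I did:** With closed fingertips I pushed the red lever outward to about 0.47 rad, judged from the side camera. I then pushed the blue post clockwise, and pushed the lever back inward until it hit its stop at about 12 N.

**Last checks:**
- **Pawl:** in the side view the lever is upright and the nose is down, with the same outline in the picture as at the start (lowest brass row 257 both times).
- **Platter:** it turned about 21° clockwise from the start, or about -0.37 rad. The single estimates ran from -21° to -21.8°, so they disagree by about 1°. Its small starting offset (up to 0.05 rad) could not be measured exactly.
- **Bowl:** it stands upright within about 6 mm of the platter centre.
- **Robot and bystanders:** the robot was clear of everything, with no contact force beyond sensor noise. The pictures show no contact with the bystanders, but I did not measure their positions again at the end.

One check did not work: the side camera's ring-angle and post readings were unreliable while the gripper blocked the view. I repeated them once the arm was clear.

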